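# Fit the middle spring nut in the hood's ceiling channel

### The job

Fit the loose long-spring channel nut into the steel channel on the hood's mounting board, in line with the masking-tape tabs, like the two nuts already fitted: enter it lengthwise through the slot, push it down against its spring until it is below the lips, turn it a quarter turn clockwise (seen from above) and let the spring lift it so that its grooves catch the lips, then let go. Work by feel and do not force the nut or the channel, and leave the short-spring nut and everything else on the worktop where it is.

Things in the scene. Friction and masses are not known exactly. Their poses are not given: they have to be found in the camera images.
- nut: The nut to fit, loose, 65 g: steel plate 34 mm long (its x), 20 mm wide (y), 9 mm thick, on a coil spring, with a grey nylon grip on top; it stands upright on the spring. Origin: centre of the plate's underside, 34 mm above the spring's foot; z up. Same after a half turn. Spring: foot 17 mm across, 2 N preload, then 0.45 N per mm, solid after 18 mm at 10 N; pressing further only loads the steel.
- plate_top (a point): Centre of the nut plate's top face, 9 mm above the nut's origin. Two grooves cross it along y, 10 to 14 mm either side of centre and 3 mm deep; beyond them are end ridges, 14 to 17.2 mm from centre. Corners (+x,-y) and (-x,+y) are cut away, so inside the channel it turns only clockwise; the channel's walls stop it a little past 90 degrees.
- paddle (a point): Centre of the nut's flat finger grip: an upright paddle 30 mm long (nut's x), 10 mm thick (nut's y), 29 mm high, 27 to 56 mm above the nut's origin (this point 41.5 mm above it): pinch it across y. Below it is a stem 16 x 9 mm down to the plate.
- short_nut: Another loose nut, the same but with a short spring (14 mm; origin again at the plate's underside), meant for a shallower channel: not to be used or moved. It stands lower: 70 mm overall against 90 mm for the long-spring nut. The two may stand either way round.
- board: Mounting board, fixed: plywood 100 mm (x) by 520 mm (y) by 18 mm; origin at the centre of its underside, on the worktop. On it along y a strut channel 41 mm wide, 41 mm high, 460 mm long, slot upwards, with two nuts already locked crosswise in it near its ends, 280 mm apart. The channel was screwed on by eye: parallel to y but up to 6 mm to either side of the board's centre line.
- board_mid (a point): Centre of the plywood's top, 18 mm above the worktop; axes as the board's. Heights above it: channel floor 2 mm, channel's top 41 mm. Steel 2 mm thick, inside width 37 mm, slot 22 mm wide; the slot's lips are 2 mm thick (11 to 13 mm from the slot's middle) and turned down from 41 to 34 mm above this point.
- mark: Two pale tabs of masking tape on the plywood, 14 mm wide along the channel, one either side of it: the nut goes in line with them. Origin between them on the board's centre line, on the plywood's top; y along the channel, z up. Nut origin's height above it: 36 mm when the spring's foot meets the channel's floor, under 25 mm (7 N) to turn below the lips, 28 mm when its grooves sit on the lips.
- candle: Bystander: purple candle in a round glass jar, 72 mm across, 71 mm high.
- spanner: Bystander: steel spanner, 160 mm, lying flat.
- level: Bystander: aluminium spirit level, 25 x 230 x 45 mm, standing behind the board.
- tape: Bystander: tape measure, 66 x 38 x 60 mm.
- mill: Bystander: dark wooden pepper mill, 56 mm across, 140 mm high.
There are look-alikes about, which are no part of the job. What is shaped like the nut but blue or yellow is not meant.

How it is judged:
By the outcome, as a careful person would: the job done as asked, in the order asked, and still so for the second after the job is handed in, with the robot touching nothing.
It also fails if it takes over 61 s, if anything falls off the work surface, if the arm or the gripper's body presses on something with over 40 N, if the wrist force passes 120 N, or if a joint passes its speed limit or range.

### The arm

A 6-joint arm with a two-finger parallel gripper is mounted at the origin on the work surface. World frame = base frame: x ahead of the robot, y to its left, z up, the work surface at z = 0. Lengths are in m, angles in degrees, forces in N, time in s.
With the tool pointing down it reaches from about 0.35 to 0.925 m from the base axis. Payload 6.4 kg.
Tool frame: the origin (TCP) lies between the finger pads; the fingertips stand 11 mm ahead of it and the grasp point (between the pads) lies 8 mm behind it (tip_reach is the distance from the TCP to the fingertips, in m); x points along the fingers, y is the direction in which the jaws open and shut, and the axes are right-handed (so a half turn about x gives the same grasp; the last joint's range is limited). The gripper opens to 94 mm and grips with 3 to 60 N. Pads are 16 mm wide; open, the fingers measure 119 mm over their backs; the gripper's body (75 mm by 177 mm) begins 78 mm behind the grasp point.
Start: joints at [66.744, 14.043, 89.255, -0, 76.702, -9.975], TCP at [0.149, 0.633, 0.216] pointing down, gripper open.
Joint ranges: [-179.41, 179.41], [-58.25, 129.5], [7.25, 145.43], [-54.29, 234.29], [11.92, 165.04], [-157.13, 157.13]. Speed limits (degrees/s): [147.25, 147.25, 180, 180, 180, 180].

### API

Orientations are given as [roll, pitch, yaw] about the fixed x, y, z axes, in that order (R = Rz(yaw) Ry(pitch) Rx(roll)).
In Python, from cell import get_obs, grab_frame, close_job, spot_in, regions_of, tip_reach gives the robot as it stands.
- The arm moves only by the shell command python3 -m pendant 'ROWS' [FORCE]. ROWS is JSON, a list of rows, each an object of numbers: "dx", "dy", "dz": the shift along the tool's x, y, z as a fraction of full scale; "rx", "ry", "rz": the turn, a rotation vector about the tool's x, y, z as a fraction of full scale; "claw": the gripper's target within -1 to 1 (fully open at 1, half-way at 0, shut at -1). In form: [{"dx": .., "dy": .., "dz": .., "rx": .., "ry": .., "rz": .., "claw": ..}, ...]. A call has 1 to 12 rows; each row shifts and turns the commanded pose from where the row before left it, along the tool's axes as they then stand; what a row does not reach is not made up. Full scale, the value 1, is 0.15 m for a shift and 45 degrees for a turn. A row lasts 1/12 s, in which the tool goes at most 41.7 mm and 7.16 degrees, less where a joint would pass 70% of its speed; a pose out of reach is approached as far as the arm can. A call with a number of a shift or a turn outside -1 to 1 is refused whole. A call with a gripper value outside its range is refused whole. The fingers move at their own pace and stop on an object; FORCE is the grip in N (left out, the last holds). Time passes only in rows, so rows that do not move let the fingers close. It gives the time, the measured TCP pose, the force and the opening at its end, in the units of the state.
- get_obs(): the state, without advancing time (a new reading comes with each control period).
- grab_frame(name): name is "scene" or "top"; returns a dict with "pixels" (420x560x3 uint8, blue, green, red), "camera_matrix" (3x3 intrinsics, pixels), "distortion" ([k1, k2, p1, p2, k3] as OpenCV has them; the pictures are not rectified), "R" (3x3) and "t" (3): a world point X has camera coordinates R X + t. Camera axes: x right, y down, z forward; pixel columns grow to the right and rows downward; lengths in m; the calibration is good to about 2 mm. A picture is of the moment at which its call begins. There is no depth.
- close_job(): hands the job in, once; it reports no verdict.
Trained networks look in a picture, given as the dict that the camera call returned (one of the last four; its "shot" number tells which), for a name from the list of things; names that differ only in an ending like _2 or _b are one class to them, and where a whole thing is asked for, a point or a joint stands for the part that bears it (a point fixed in the world has none). Each returns a list of dicts, best first, with "score" (0 to 1); they miss things now and then, are a little off and sometimes report something else, mostly with a low value. They report only what shows in the picture. A call takes as long as a camera call. They do not tell look-alikes from the thing itself.
- spot_in(query, picture): "point" ([column, row] as shares, 0 to 1, of the picture: columns of its width, rows of its height, amid what is visible of it).
- regions_of(query, picture): "region" (420x560 bool, what is visible of it) and "point" ([column, row] as shares, 0 to 1, of the picture: columns of its width, rows of its height, amid what is visible of it).
The state is a dict: "t": time; "joint_pos": joint angles; "joint_velocities": joint speeds; "effort": joint torques, N m; "eef_pos": TCP position; "ee_rot": TCP orientation; "contact_force": force on the tool from outside, world axes, zero at the start; "wrist_torque": the same for the moment, N m; "grip_width": finger opening in m.
Only numpy, scipy, OpenCV 4.12 (cv2) and the standard library are available. Lean on these libraries where they do the work, as an engineer would, in place of code of your own. Each camera call takes 0.05 s, during which the arm holds its last target. There are 200 camera calls.

## Working session

There is one attempt and no reset: what is moved stays moved. The work goes in short steps, Python scripts to look and compute and a shell command to move; the robot and the scene stay as the last step left them, time stands still between calls to the robot, and variables do not carry over. Pictures are saved under pics/ and viewed, about 8 in all and at most 12, crops included, and the job is handed in when it is done.

```bash
mkdir -p pics
cat > h.py <<'E'
import numpy as np, cv2
from cell import *
def px(f,X):
    r,_=cv2.Rodrigues(np.array(f['R'])); p,_=cv2.projectPoints(np.array(X,float).reshape(-1,1,3),r,np.array(f['t'],float),np.array(f['camera_matrix']),np.array(f['distortion'],float)); return p[:,0]
def ray(f,uv):
    n=cv2.undistortPoints(np.array([[uv]],float),np.array(f['camera_matrix']),np.array(f['distortion'],float))[0,0]
    R=np.array(f['R']); return -R.T@np.array(f['t']), R.T@np.array([n[0],n[1],1])
def atz(f,uv,z):
    c,d=ray(f,uv); return c+d*(z-c[2])/d[2]
def tri(f,a,g,b):
    c1,d1=ray(f,a);c2,d2=ray(g,b); s=np.linalg.lstsq(np.c_[d1,-d2],c2-c1,rcond=None)[0]
    p,q=c1+s[0]*d1,c2+s[1]*d2; return (p+q)/2,np.linalg.norm(p-q)
W=np.array([560,420])
E
python3 - <<'E'
from h import *
fs={n:grab_frame(n) for n in('scene','top')}
for n,f in fs.items():
    cv2.imwrite(f'pics/{n}0.png',cv2.resize(f['pixels'],(784,588)))
    print(n,'cam',ray(f,(280,210)))
    for q in('nut','short_nut','mark','board','paddle','plate_top'):
        print(n,q,[(np.round(d['point']*W,1).tolist(),round(d['score'],2)) for d in spot_in(q,f)])
print(get_obs())
E
```

```text
scene cam (array([ 1.22261031, -0.50261747,  0.92353192]), array([-0.58710702,  0.40927689, -0.69844958]))
scene nut [([292.4, 174.5], 0.79), ([308.2, 159.7], 0.76), ([296.5, 139.9], 0.65), ([344.6, 295.3], 0.23)]
scene short_nut [([223.2, 232.8], 0.48)]
scene mark [([308.3, 259.4], 0.38)]
scene board [([280.2, 265.6], 0.87)]
scene paddle [([304.1, 162.0], 0.79), ([296.2, 175.4], 0.77), ([324.1, 168.1], 0.73), ([294.8, 141.4], 0.69)]
scene plate_top [([295.2, 141.2], 0.79), ([322.2, 171.4], 0.5), ([291.9, 172.4], 0.48)]
top cam (array([ 0.23237795, -0.00778717,  1.28617219]), array([ 0.24406269, -0.01464878, -0.96968518]))
top nut [([199.6, 262.1], 0.46), ([229.6, 274.3], 0.45), ([199.8, 325.5], 0.45), ([326.5, 242.2], 0.17)]
top short_nut []
top mark []
top board [([413.6, 272.4], 0.75)]
top paddle [([193.0, 323.4], 0.68), ([228.4, 273.0], 0.56), ([197.5, 263.0], 0.44), ([275.5, 203.4], 0.36)]
top plate_top [([281.0, 194.7], 0.69), ([427.4, 166.2], 0.36)]
{'t': 0.7, 'joint_pos': array([ 6.67476330e+01,  1.40406643e+01,  8.92562326e+01, -2.02171181e-03,
        7.67021553e+01, -9.97648225e+00]), 'joint_velocities': array([-0.02914083, -0.02020008, -0.02667111,  0.01622695,  0.00802593,
       -0.04668191]), 'effort': array([-2.19560614e-03, -4.15716505e+01, -3.14818704e+01,  6.84825936e-02,
        2.88432586e-02, -5.17277613e-06]), 'eef_pos': array([0.14928497, 0.63262804, 0.21647539]), 'ee_rot': array([15.74443294, 89.9978161 ,  2.46901314]), 'contact_force': array([-0.09683591, -0.0498496 , -0.02842329]), 'wrist_torque': array([-0.02821666,  0.00789244, -0.01886053]), 'grip_width': 0.09423166353922414}
```

View pics/scene0.png

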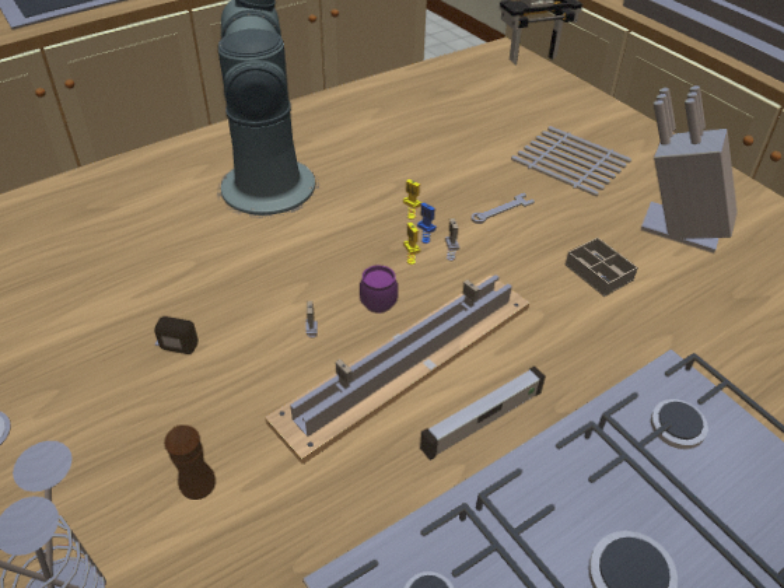

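View pics/top0.png

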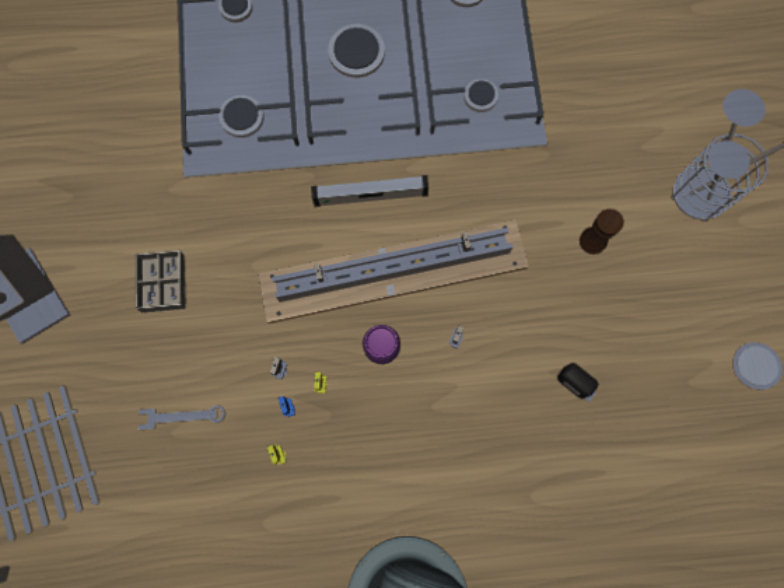

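The scene picture shows two grey nuts at (452,236) and (311,318), and the tape tab at (430,366). In the top picture the nuts are at (278,367) and (457,337), and the tabs at (382,251) and (391,290). I'll zoom in on these.

Run:
```python
from h import *
s,t=grab_frame('scene'),grab_frame('top')
def crop(f,c,h,size):
    x,y=[int(v/1.4) for v in c]; return cv2.resize(f['pixels'][y-h:y+h,x-h:x+h],(size,size),interpolation=cv2.INTER_CUBIC),(x-h,y-h)
L=[(s,(452,240),25),(s,(311,318),25),(s,(430,366),25),(t,(278,367),20),(t,(457,337),20),(t,(386,270),25)]
ims=[]
for f,c,h in L:
    im,o=crop(f,c,h,266); print(o,266/(2*h)); ims.append(im)
cv2.imwrite('pics/c1.png',np.vstack([np.hstack(ims[:3]),np.hstack(ims[3:])]))
np.save('/tmp/t.npy',[0])
for f,n,q in ((s,'s','nut'),(t,'t','nut'),(s,'s','short_nut'),(t,'t','short_nut'),(t,'t','board'),(t,'t','level')):
    for d in regions_of(q,f):
        r=d['region'].astype(np.uint8); rect=cv2.minAreaRect(cv2.findNonZero(r)); print(n,q,round(d['score'],2),np.round(rect[0],1),np.round(rect[1],1),round(rect[2],1))
```

```text
(297, 146) 5.32
(197, 202) 5.32
(282, 236) 5.32
(178, 242) 6.65
(306, 220) 6.65
(250, 167) 5.32
s nut 0.75 [294.5 142. ] [28. 11.] 90.0
s nut 0.63 [304.3 158.9] [28.1 12.8] 86.2
s nut 0.5 [294.2 173.9] [26.2  8.9] 85.2
s nut 0.44 [322.8 171.5] [29.   9.7] 85.6
t nut 0.69 [228. 273.] [14.  8.] 90.0
t nut 0.65 [205. 290.] [12. 10.] 90.0
t nut 0.53 [197. 324.] [12. 12.] 90.0
t nut 0.42 [198.4 262.5] [10.5 13.3] 9.5
s short_nut 0.43 [222.5 227.5] [25.  7.] 90.0
t short_nut 0.57 [325.7 240.7] [ 7.8 14.9] 21.8
t board 0.71 [280.1 193.3] [ 37.9 190.7] 78.2
t level 0.61 [280.  193.6] [ 36.6 190. ] 78.0
t level 0.6 [263.8 135.8] [14.9 83.6] 84.0
```

View pics/c1.png

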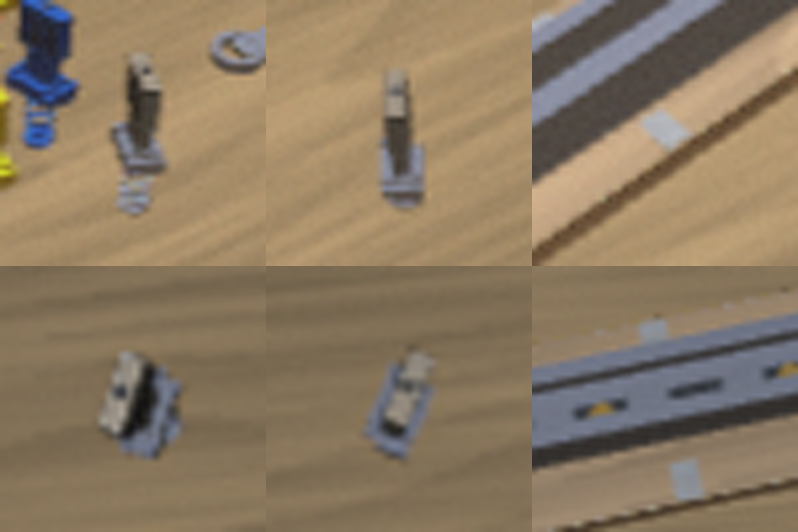

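The first nut (scene ~(323,159), top ~(196,261)) has the long spring visible beneath its plate; the other stands low. Next I'll triangulate and draw a model overlay of the channel and fitted nuts.

Run:
```python
from h import *
s,t=grab_frame('scene'),grab_frame('top')
print('paddletop',tri(s,(323.3,158.8),t,(196.3,260.9)))
a=atz(t,(272.7,179.2),.018);b=atz(t,(278.9,207.2),.018);c=atz(s,(307,260.4),.018)
print('tabs',a,b,c,tri(s,(307,260.4),t,(272.7,179.2)))
d=a-b; print('across dir deg',np.degrees(np.arctan2(d[1],d[0])))
m=cv2.minAreaRect(cv2.findNonZero(regions_of('board',t)[0]['region'].astype(np.uint8)))
bp=cv2.boxPoints(m); print([np.round(atz(t,p,.018),3)[:2] for p in bp])
for n,f,cs in(('s',s,[(470,292),(343,374)]),('t',t,[(319,272),(466,242),(386,268)])):
    for i,c in enumerate(cs):
        x,y=[int(v/1.4) for v in c]; print(n,i,(x-25,y-25))
        globals()[n+str(i)]=cv2.resize(f['pixels'][y-25:y+25,x-25:x+25],(266,266),interpolation=cv2.INTER_CUBIC)
bl=np.zeros_like(s0)
cv2.imwrite('pics/c2.png',np.vstack([np.hstack([s0,s1,bl]),np.hstack([t0,t1,t2])]))
```

```text
paddletop (array([0.42278059, 0.19396414, 0.09084443]), np.float64(0.0005533876761856736))
tabs [ 0.64091462 -0.01510254  0.018     ] [ 0.55968813 -0.02470028  0.018     ] [ 0.63820964 -0.01407937  0.018     ] (array([ 0.63996493, -0.01527328,  0.02059018]), np.float64(0.00043169091752451766))
across dir deg 6.7388407182860774
[array([0.619, 0.234]), array([ 0.685, -0.289]), array([ 0.577, -0.295]), array([0.514, 0.218])]
s 0 (310, 183)
s 1 (220, 242)
t 0 (202, 169)
t 1 (307, 147)
t 2 (250, 166)
```

View pics/c2.png

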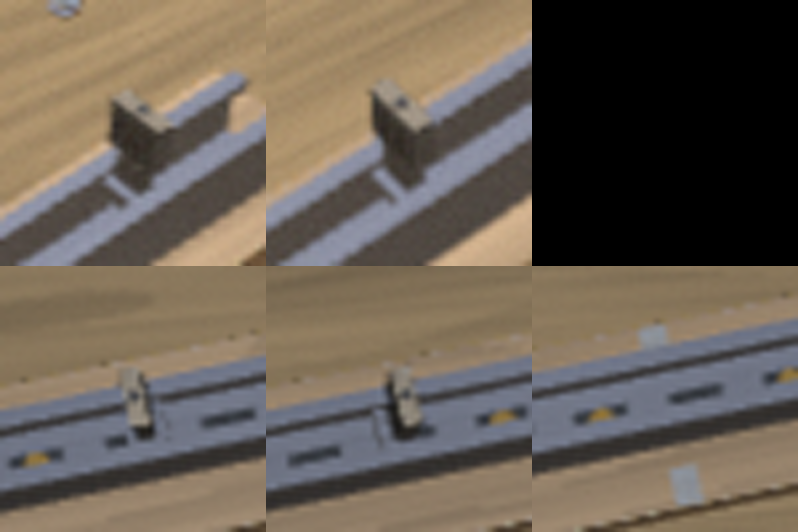

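Run:
```python
from h import *
s,t=grab_frame('scene'),grab_frame('top')
A,ea=tri(s,(336.5,204.1),t,(227.6,194.4));B,eb=tri(s,(245.4,261.5),t,(332.8,171.6))
print(A,ea,B,eb); d=(A-B)[:2]; L=np.linalg.norm(d); print(L,'yaw of y',np.degrees(np.arctan2(d[1],d[0])))
u=d/L; n=np.array([u[1],-u[0]]); M=(A+B)[:2]/2
tm=np.array([.600,-.0199]); tm=(np.array([.6404,-.0148])+np.array([.5597,-.0247]))/2
k=(tm-M)@u; G=M+k*u; print('M',M,'tab along',k,'goal',G,'tabmid off',(tm-M)@n, 'yaw n',np.degrees(np.arctan2(n[1],n[0])))
def w(p,q,z): return [*(G+p*n+q*u),z]
ims=[]
for f,c in((s,px(f=s,X=[w(0,0,.059)])[0]),(t,px(f=t,X=[w(0,0,.059)])[0])):
    x,y=int(c[0])-35,int(c[1])-35; Z=5.6
    im=cv2.resize(f['pixels'][y:y+70,x:x+70],(392,392),interpolation=cv2.INTER_CUBIC)
    def ln(a,b,col):
        P=(px(f,[a,b])-[x,y]+.5)*Z; cv2.line(im,*[tuple(int(v) for v in p) for p in P],col,1)
    for p,z,col in((-.0205,.059,(0,0,255)),(.0205,.059,(0,0,255)),(.011,.059,(0,255,0)),(-.011,.059,(0,255,0)),(.0205,.018,(255,0,0)),(-.0205,.018,(255,0,0))): ln(w(p,-.1,z),w(p,.1,z),col)
    for q in(-.007,.007): ln(w(-.05,q,.018),w(.05,q,.018),(0,255,255))
    ims.append(im)
cv2.imwrite('pics/c3.png',np.hstack(ims))
```

```text
[0.58618975 0.10548525 0.09824965] 0.0027378924661829685 [ 0.62044645 -0.17124596  0.09957474] 0.0011256534960192518
0.27884347995258735 yaw of y 97.05677460205122
M [ 0.6033181  -0.03288035] tab along 0.01343238659618473 goal [ 0.60166789 -0.01954972] tabmid off -0.0016302442425719058 yaw n 7.056774602051223
```

View pics/c3.png

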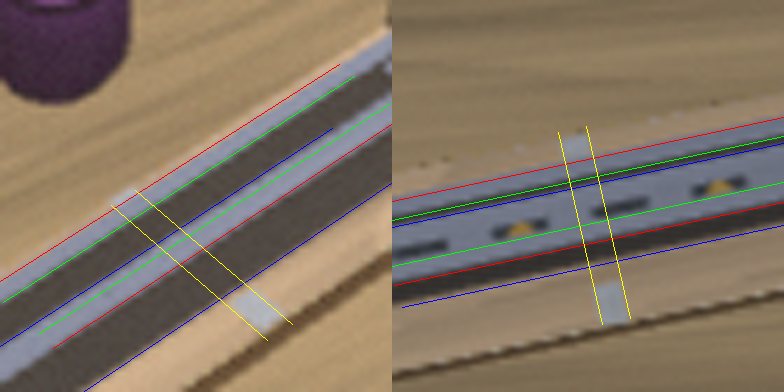

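The overlay matches both views within about 1 mm. The goal is at (0.6017, -0.0195) with board yaw 7.05°. Next I'll fit the nut's yaw and position.

Run:
```python
from h import *
s,t=grab_frame('scene'),grab_frame('top')
C=np.array([.4228,.194])
a=atz(t,(178+110/6.65,242+164/6.65),.09);b=atz(t,(178+135/6.65,242+90/6.65),.09); print(a,b,np.degrees(np.arctan2(*(b-a)[1::-1])))
from scipy.optimize import minimize
# silhouettes of boxes vs. wood colour
def boxes(x,y,yaw):
    c,si=np.cos(yaw),np.sin(yaw); out=[]
    for hx,hy,z0,z1 in((.017,.010,.034,.043),(.008,.0045,.043,.061),(.015,.005,.061,.090)):
        out.append([[x+c*p*hx-si*q*hy,y+si*p*hx+c*q*hy,z] for p in(-1,1) for q in(-1,1) for z in(z0,z1)])
    return out
K=6;regs=[]
for f in(s,t):
    c=px(f,[[*C,.065]])[0].astype(int)-22
    im=cv2.resize(f['pixels'][c[1]:c[1]+44,c[0]:c[0]+44],None,fx=K,fy=K,interpolation=cv2.INTER_CUBIC)
    lab=im.astype(int); m=(lab[...,2]-lab[...,0]<(35 if f is s else 28)).astype(np.float32); regs.append((f,c,im,m))
def cost(p,draw=False):
    tot=0
    for f,c,im,m in regs:
        r=np.zeros(m.shape,np.uint8)
        for B in boxes(*p): cv2.fillConvexPoly(r,cv2.convexHull(((px(f,B)-c+.5)*K).astype(np.float32)).astype(np.int32),1)
        if draw: cv2.drawContours(im,cv2.findContours(r,0,1)[0],-1,(0,0,255),1)
        else: tot+=np.abs(m-r).mean()
    return tot
best=min((cost((C[0],C[1],y)),y) for y in np.radians(np.arange(-90,90,5))); print(best[0],np.degrees(best[1]))
r=minimize(cost,[*C,best[1]],method='Nelder-Mead',options=dict(initial_simplex=[[*C,best[1]],[C[0]+.003,C[1],best[1]],[C[0],C[1]+.003,best[1]],[*C,best[1]+.1]]))
print(r.fun,r.x[:2],np.degrees(r.x[2])); cost(r.x,True)
cv2.imwrite('pics/c4.png',np.vstack([np.hstack([i for _,_,i,_ in regs]),np.hstack([cv2.cvtColor((m*255).astype(np.uint8),8) for *_,m in regs])]))
```

```text
[0.40910311 0.19941396 0.09      ] [0.4360553  0.18869936 0.09      ] -21.67984251980078
0.20662591 -25.0
0.1991075575351715 [0.4240087  0.19491968] -25.210153588349662
```

View pics/c4.png

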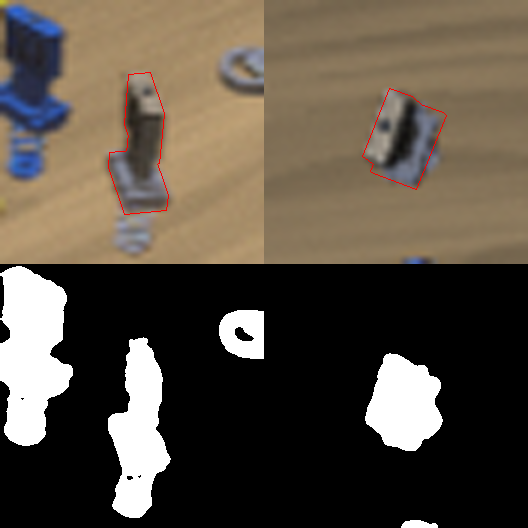

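The nut's yaw is about -23°, at (0.4237, 0.1947). Now I'll move above it.

```bash
cat >> h.py <<'E'
def go(x,y,z,yaw):
    """remaining move to TCP target, tool down, tool-y at yaw deg; in pendant units (sum of rows)"""
    o=get_obs(); from scipy.spatial.transform import Rotation as Ro
    R=Ro.from_euler('xyz',o['ee_rot'],degrees=True).as_matrix(); th=np.radians(yaw)
    Rt=np.c_[[0,0,-1],[np.cos(th),np.sin(th),0],[np.sin(th),-np.cos(th),0]]
    print('t',round(o['t'],2),'pos',np.round(o['eef_pos'],4),'ty',round(np.degrees(np.arctan2(R[1,1],R[0,1])),2),'F',np.round(o['contact_force'],1),'M',np.round(o['wrist_torque'],2),'w',round(o['grip_width'],4),'q6',round(o['joint_pos'][5],1))
    print('d',np.round(R.T@(np.array([x,y,z])-o['eef_pos'])/.15,3),'r',np.round(Ro.from_matrix(R.T@Rt).as_rotvec(degrees=True)/45,3))
E
python3 -m pendant '[{"dy":-0.15,"dz":0.15,"claw":-0.25},{"dy":-0.15,"dz":0.15,"claw":-0.25},{"dy":-0.15,"dz":0.15,"claw":-0.25},{"dy":-0.15,"dz":0.15,"claw":-0.25},{"dy":-0.15,"dz":0.15,"claw":-0.25},{"dy":-0.15,"dz":0.15,"claw":-0.25},{"dy":-0.15,"dz":0.15,"claw":-0.25},{"dy":-0.15,"dz":0.15,"claw":-0.25},{"dy":-0.15,"dz":0.15,"claw":-0.25},{"dy":-0.15,"dz":0.15,"claw":-0.25},{"dy":-0.15,"dz":0.15,"claw":-0.25},{"dy":-0.15,"dz":0.15,"claw":-0.25}]' 20
python3 -c "
from h import *; go(.4237,.1947,.16,67)"
```

```text
t 1.45 pos [0.1493 0.6326 0.2164] ty 76.72 F [0.2 0.1 0.6] M [-0.    0.06  0.02] w 0.0939 q6 -10.0
d [ 0.376 -2.421  2.451] r [0.216 0.    0.   ]invalid input
```

```bash
python3 -m pendant '[{"dx":0,"dy":-0.15,"dz":0.15,"rx":0,"ry":0,"rz":0,"claw":-0.25}]' 20; echo; python3 -m pendant '[{"dx":0,"dy":-0.15,"dz":0.15,"rx":0,"ry":0,"rz":0,"claw":-0.25}]'
```

```text
t: 1.53
eef_pos: [0.1645, 0.6076, 0.2164]
ee_rot: [120.9, 89.9, 107.9]
contact_force: [1.1, 0.1, 0.2]
grip_width: 0.0903

t: 1.62
eef_pos: [0.1825, 0.5784, 0.2162]
ee_rot: [-43.8, 90.0, -56.9]
contact_force: [-0.3, 0.0, 0.6]
grip_width: 0.0839
```

All keys are required. I'll continue with 14 more rows, 12 of them in this call.

```bash
python3 -m pendant '[{"dx":0,"dy":-0.15,"dz":0.15,"rx":0,"ry":0,"rz":0,"claw":-0.25},{"dx":0,"dy":-0.15,"dz":0.15,"rx":0,"ry":0,"rz":0,"claw":-0.25},{"dx":0,"dy":-0.15,"dz":0.15,"rx":0,"ry":0,"rz":0,"claw":-0.25},{"dx":0,"dy":-0.15,"dz":0.15,"rx":0,"ry":0,"rz":0,"claw":-0.25},{"dx":0,"dy":-0.15,"dz":0.15,"rx":0,"ry":0,"rz":0,"claw":-0.25},{"dx":0,"dy":-0.15,"dz":0.15,"rx":0,"ry":0,"rz":0,"claw":-0.25},{"dx":0,"dy":-0.15,"dz":0.15,"rx":0,"ry":0,"rz":0,"claw":-0.25},{"dx":0,"dy":-0.15,"dz":0.15,"rx":0,"ry":0,"rz":0,"claw":-0.25},{"dx":0,"dy":-0.15,"dz":0.15,"rx":0,"ry":0,"rz":0,"claw":-0.25},{"dx":0,"dy":-0.15,"dz":0.15,"rx":0,"ry":0,"rz":0,"claw":-0.25},{"dx":0,"dy":-0.15,"dz":0.15,"rx":0,"ry":0,"rz":0,"claw":-0.25},{"dx":0,"dy":-0.15,"dz":0.15,"rx":0,"ry":0,"rz":0,"claw":-0.25}]' 20
python3 -c "
from h import *; go(.4237,.1947,.14,67)"
```

```text
t: 2.62
eef_pos: [0.3841, 0.2523, 0.2167]
ee_rot: [34.7, 90.0, 21.4]
contact_force: [-0.4, 1.0, 0.0]
grip_width: 0.035
t 2.62 pos [0.3841 0.2523 0.2167] ty 76.72 F [-0.4  1.   0. ] M [-0.02  0.04  0.03] w 0.035 q6 -57.6
d [ 0.512 -0.313  0.345] r [ 0.216  0.001 -0.001]
```

```bash
python3 -m pendant '[{"dx":0.1,"dy":-0.15,"dz":0.17,"rx":0,"ry":0,"rz":0,"claw":-0.25},{"dx":0.1,"dy":-0.16,"dz":0.17,"rx":0,"ry":0,"rz":0,"claw":-0.25},{"dx":0.1,"dy":0,"dz":0,"rx":0.108,"ry":0,"rz":0,"claw":-0.25},{"dx":0.1,"dy":0,"dz":0,"rx":0.108,"ry":0,"rz":0,"claw":-0.25},{"dx":0,"dy":0,"dz":0,"rx":0,"ry":0,"rz":0,"claw":-0.25},{"dx":0,"dy":0,"dz":0,"rx":0,"ry":0,"rz":0,"claw":-0.25}]' 20
python3 -c "
from h import *; go(.4237,.1947,.071,67); print(get_obs()['joint_pos'])
for n in('scene','top'):
  f=grab_frame(n); c=px(f,[[.4237,.1947,.08]])[0].astype(int); cv2.imwrite('/tmp/%s.png'%n,cv2.resize(f['pixels'][c[1]-40:c[1]+40,c[0]-40:c[0]+40],(390,390),interpolation=2))
cv2.imwrite('pics/g1.png',np.hstack([cv2.imread('/tmp/scene.png'),cv2.imread('/tmp/top.png')]))"
```

```text
t: 3.12
eef_pos: [0.422, 0.1966, 0.1561]
ee_rot: [-145.9, 89.9, -168.8]
contact_force: [0.6, 0.3, 0.3]
grip_width: 0.0357
t 3.12 pos [0.422  0.1966 0.1561] ty 67.11 F [0.6 0.3 0.3] M [ 0.01  0.03 -0.02] w 0.0357 q6 -56.1
d [ 0.567 -0.007  0.016] r [ 0.003 -0.002  0.001]
[ 1.09765598e+01 -7.63459312e+00  1.18499522e+02 -3.93131138e-04
  6.92207387e+01 -5.61359217e+01]
```

View pics/g1.png

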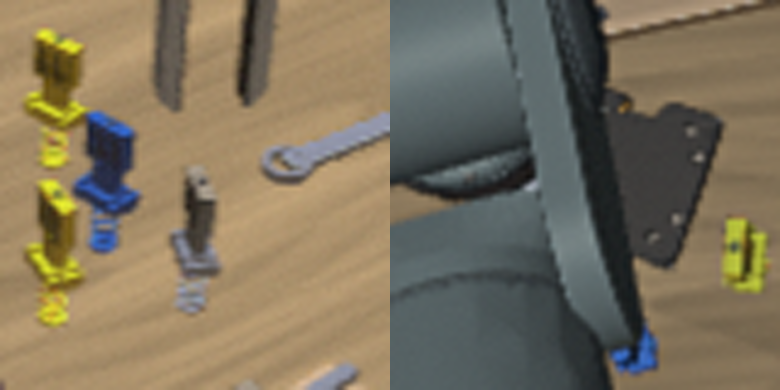

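The fingers straddle the grey nut's position from above and nothing is in the way. I'll descend and grip.

```bash
python3 -m pendant '[{"dx":0.1,"dy":-0.007,"dz":0.008,"rx":0,"ry":0,"rz":0,"claw":-0.25},{"dx":0.1,"dy":0,"dz":0.004,"rx":0,"ry":0,"rz":0,"claw":-0.25},{"dx":0.1,"dy":0,"dz":0,"rx":0,"ry":0,"rz":0,"claw":-0.25},{"dx":0.1,"dy":0,"dz":0,"rx":0,"ry":0,"rz":0,"claw":-0.25},{"dx":0.08,"dy":0,"dz":0,"rx":0,"ry":0,"rz":0,"claw":-0.25},{"dx":0.06,"dy":0,"dz":0,"rx":0,"ry":0,"rz":0,"claw":-0.25},{"dx":0.027,"dy":0,"dz":0,"rx":0,"ry":0,"rz":0,"claw":-0.25},{"dx":0,"dy":0,"dz":0,"rx":0,"ry":0,"rz":0,"claw":-0.25},{"dx":0,"dy":0,"dz":0,"rx":0,"ry":0,"rz":0,"claw":-0.25}]' 20
python3 -c "
from h import *; go(.4237,.1947,.071,67)
f=grab_frame('scene'); c=px(f,[[.4237,.1947,.08]])[0].astype(int); cv2.imwrite('pics/g2.png',cv2.resize(f['pixels'][c[1]-35:c[1]+35,c[0]-35:c[0]+35],(420,420),interpolation=2))"
```

```text
t: 3.97
eef_pos: [0.4243, 0.1953, 0.0721]
ee_rot: [34.5, 89.9, 11.6]
contact_force: [-0.1, 0.3, -0.2]
grip_width: 0.0353
t 3.97 pos [0.4243 0.1953 0.0721] ty 67.04 F [-0.1  0.3 -0.2] M [ 0.05 -0.01  0.03] w 0.0353 q6 -56.3
d [ 0.008 -0.005 -0.002] r [ 0.001  0.001 -0.001]
```

View pics/g2.png

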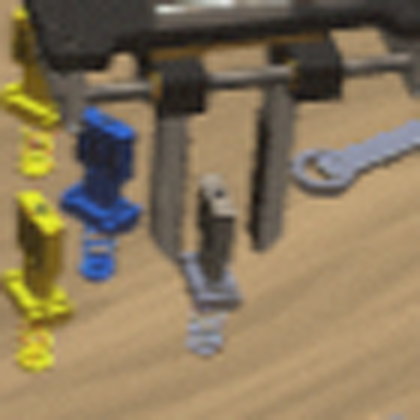

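The paddle is between the two fingers and the blue nut is clear. I'll close the gripper, then lift.

```bash
python3 -m pendant '[{"dx":0,"dy":0,"dz":0,"rx":0,"ry":0,"rz":0,"claw":-0.6},{"dx":0,"dy":0,"dz":0,"rx":0,"ry":0,"rz":0,"claw":-0.7},{"dx":0,"dy":0,"dz":0,"rx":0,"ry":0,"rz":0,"claw":-0.8},{"dx":0,"dy":0,"dz":0,"rx":0,"ry":0,"rz":0,"claw":-1},{"dx":0,"dy":0,"dz":0,"rx":0,"ry":0,"rz":0,"claw":-1},{"dx":0,"dy":0,"dz":0,"rx":0,"ry":0,"rz":0,"claw":-1}]' 30
python3 -m pendant '[{"dx":-0.05,"dy":0,"dz":0,"rx":0,"ry":0,"rz":0,"claw":-1},{"dx":-0.12,"dy":0,"dz":0,"rx":0,"ry":0,"rz":0,"claw":-1},{"dx":-0.18,"dy":0,"dz":0,"rx":0,"ry":0,"rz":0,"claw":-1},{"dx":-0.18,"dy":0,"dz":0,"rx":0,"ry":0,"rz":0,"claw":-1},{"dx":-0.18,"dy":0,"dz":0,"rx":0,"ry":0,"rz":0,"claw":-1},{"dx":-0.1,"dy":0,"dz":0,"rx":0,"ry":0,"rz":0,"claw":-1},{"dx":0,"dy":0,"dz":0,"rx":0,"ry":0,"rz":0,"claw":-1}]'
python3 -c "
from h import *; go(.6017,-.0195,.19,7.05)"
```

```text
t: 4.52
eef_pos: [0.4238, 0.1951, 0.0716]
ee_rot: [38.6, 90.0, 15.5]
contact_force: [-0.1, 0.6, 0.8]
grip_width: 0.0096
t: 5.1
eef_pos: [0.4261, 0.1955, 0.1974]
ee_rot: [33.8, 89.5, 10.8]
contact_force: [-0.4, 0.5, -1.0]
grip_width: 0.0098
t 5.1 pos [0.4261 0.1955 0.1974] ty 67.01 F [-0.4  0.5 -1. ] M [ 0.   -0.08  0.03] w 0.0098 q6 -56.3
d [ 0.056 -0.863  1.638] r [ 1.332  0.005 -0.01 ]
```

Gripped: 9.7 mm wide, with about the nut's weight showing. I'll carry it over the slot and then turn it to lengthwise.

```bash
python3 -m pendant '[{"dx":0,"dy":-0.05,"dz":0.1,"rx":0,"ry":0,"rz":0,"claw":-1},{"dx":0,"dy":-0.088,"dz":0.167,"rx":0,"ry":0,"rz":0,"claw":-1},{"dx":0,"dy":-0.088,"dz":0.167,"rx":0,"ry":0,"rz":0,"claw":-1},{"dx":0,"dy":-0.088,"dz":0.167,"rx":0,"ry":0,"rz":0,"claw":-1},{"dx":0,"dy":-0.088,"dz":0.167,"rx":0,"ry":0,"rz":0,"claw":-1},{"dx":0,"dy":-0.088,"dz":0.167,"rx":0,"ry":0,"rz":0,"claw":-1},{"dx":0,"dy":-0.088,"dz":0.167,"rx":0,"ry":0,"rz":0,"claw":-1},{"dx":0,"dy":-0.088,"dz":0.167,"rx":0,"ry":0,"rz":0,"claw":-1},{"dx":0,"dy":-0.088,"dz":0.167,"rx":0,"ry":0,"rz":0,"claw":-1},{"dx":0,"dy":-0.08,"dz":0.15,"rx":0,"ry":0,"rz":0,"claw":-1},{"dx":0,"dy":-0.03,"dz":0.05,"rx":0,"ry":0,"rz":0,"claw":-1},{"dx":0,"dy":0,"dz":0,"rx":0,"ry":0,"rz":0,"claw":-1}]'
python3 -m pendant '[{"dx":0,"dy":0,"dz":0,"rx":0.1,"ry":0,"rz":0,"claw":-1},{"dx":0,"dy":0,"dz":0,"rx":0.14,"ry":0,"rz":0,"claw":-1},{"dx":0,"dy":0,"dz":0,"rx":0.14,"ry":0,"rz":0,"claw":-1},{"dx":0,"dy":0,"dz":0,"rx":0.14,"ry":0,"rz":0,"claw":-1},{"dx":0,"dy":0,"dz":0,"rx":0.14,"ry":0,"rz":0,"claw":-1},{"dx":0,"dy":0,"dz":0,"rx":0.14,"ry":0,"rz":0,"claw":-1},{"dx":0,"dy":0,"dz":0,"rx":0.14,"ry":0,"rz":0,"claw":-1},{"dx":0,"dy":0,"dz":0,"rx":0.14,"ry":0,"rz":0,"claw":-1},{"dx":0,"dy":0,"dz":0,"rx":0.14,"ry":0,"rz":0,"claw":-1},{"dx":0,"dy":0,"dz":0,"rx":0.11,"ry":0,"rz":0,"claw":-1},{"dx":0,"dy":0,"dz":0,"rx":0,"ry":0,"rz":0,"claw":-1},{"dx":0,"dy":0,"dz":0,"rx":0,"ry":0,"rz":0,"claw":-1}]'
python3 -c "
from h import *; go(.6017,-.0195,.15,7.05)"
```

```text
t: 6.1
eef_pos: [0.599, -0.0214, 0.1914]
ee_rot: [-168.9, 89.9, 167.9]
contact_force: [-0.1, 0.5, -0.0]
grip_width: 0.01
t: 7.1
eef_pos: [0.5981, -0.0189, 0.1924]
ee_rot: [-120.8, 89.9, 156.6]
contact_force: [0.3, 0.5, -0.5]
grip_width: 0.0097
t 7.1 pos [ 0.5981 -0.0189  0.1924] ty 7.34 F [ 0.3  0.5 -0.5] M [-0.04  0.08  0.05] w 0.0097 q6 -20.0
d [0.283 0.024 0.007] r [ 0.006 -0.001  0.001]
```

```bash
python3 -m pendant '[{"dx":0.08,"dy":0.024,"dz":0.007,"rx":0.006,"ry":0,"rz":0,"claw":-1},{"dx":0.1,"dy":0,"dz":0,"rx":0,"ry":0,"rz":0,"claw":-1},{"dx":0.1,"dy":0,"dz":0,"rx":0,"ry":0,"rz":0,"claw":-1},{"dx":0.05,"dy":0,"dz":0,"rx":0,"ry":0,"rz":0,"claw":-1},{"dx":0,"dy":0,"dz":0,"rx":0,"ry":0,"rz":0,"claw":-1},{"dx":0,"dy":0,"dz":0,"rx":0,"ry":0,"rz":0,"claw":-1}]'
python3 - <<'E'
from h import *
go(.6017,-.0195,.14,7.05)
G=np.array([.6017,-.0195]);a=np.radians(7.057);n=np.array([np.cos(a),np.sin(a)]);u=np.array([-n[1],n[0]])
ims=[]
for nm in('scene','top'):
    f=grab_frame(nm);go(.6017,-.0195,.14,7.05)
    c=px(f,[[*G,.08]])[0]; x,y=int(c[0])-30,int(c[1])-30;Z=6.5
    im=cv2.resize(f['pixels'][y:y+60,x:x+60],(390,390),interpolation=2)
    def W3(p,q,z): return [*(G+p*n+q*u),z]
    def ln(A,B,col):
        P=(px(f,[A,B])-[x,y]+.5)*Z; cv2.line(im,*[tuple(int(v) for v in p) for p in P],col,1)
    for p in(-.011,.011): ln(W3(p,-.1,.059),W3(p,.1,.059),(0,255,0))
    z0=.140-.0376
    for p in(-.01,.01):
        for z in(z0,z0+.009): ln(W3(p,-.017,z),W3(p,.017,z),(0,0,255))
    for q in(-.017,.017):
        for z in(z0,z0+.009): ln(W3(-.01,q,z),W3(.01,q,z),(0,0,255))
    ims.append(im)
cv2.imwrite('pics/s1.png',np.hstack(ims))
E
```

```text
t: 7.6
eef_pos: [0.6024, -0.0206, 0.1427]
ee_rot: [-111.5, 89.9, 165.5]
contact_force: [-0.2, 0.5, 0.1]
grip_width: 0.0101
t 7.6 pos [ 0.6024 -0.0206  0.1427] ty 6.91 F [-0.2  0.5  0.1] M [-0.05  0.07 -0.01] w 0.0101 q6 -19.6
d [ 0.018 -0.004 -0.007] r [-0.003 -0.001  0.001]
t 7.65 pos [ 0.603  -0.0207  0.1437] ty 6.9 F [-0.4  1.  -0.2] M [-0.1   0.04 -0.02] w 0.0097 q6 -19.6
d [ 0.025 -0.008 -0.009] r [-0.003  0.    -0.001]
t 7.7 pos [ 0.6033 -0.0208  0.1442] ty 6.9 F [ 0.2 -0.3 -0.9] M [-0.09  0.13 -0.03] w 0.0096 q6 -19.6
d [ 0.028 -0.009 -0.01 ] r [-0.003  0.001 -0.002]
```

View pics/s1.png

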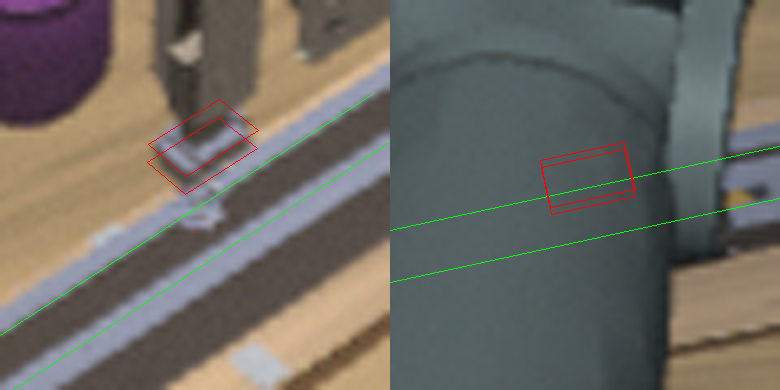

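```bash
python3 -m pendant '[{"dx":0.02,"dy":-0.009,"dz":-0.01,"rx":-0.003,"ry":0,"rz":0,"claw":-1},{"dx":0.02,"dy":0,"dz":0,"rx":0,"ry":0,"rz":0,"claw":-1},{"dx":0.04,"dy":0,"dz":0,"rx":0,"ry":0,"rz":0,"claw":-1},{"dx":0.04,"dy":0,"dz":0,"rx":0,"ry":0,"rz":0,"claw":-1},{"dx":0.04,"dy":0,"dz":0,"rx":0,"ry":0,"rz":0,"claw":-1},{"dx":0.04,"dy":0,"dz":0,"rx":0,"ry":0,"rz":0,"claw":-1},{"dx":0.02,"dy":0,"dz":0,"rx":0,"ry":0,"rz":0,"claw":-1},{"dx":0,"dy":0,"dz":0,"rx":0,"ry":0,"rz":0,"claw":-1},{"dx":0,"dy":0,"dz":0,"rx":0,"ry":0,"rz":0,"claw":-1},{"dx":0,"dy":0,"dz":0,"rx":0,"ry":0,"rz":0,"claw":-1}]'
python3 - <<'E'
from h import *
go(.6017,-.0195,.1,7.05)
G=np.array([.6017,-.0195]);a=np.radians(7.057);n=np.array([np.cos(a),np.sin(a)]);u=np.array([-n[1],n[0]])
f=grab_frame('scene'); c=px(f,[[*G,.08]])[0]; x,y=int(c[0])-25,int(c[1])-25;Z=10
go(.6017,-.0195,.1,7.05)
im=cv2.resize(f['pixels'][y:y+50,x:x+50],(500,500),interpolation=2)
o=get_obs()['eef_pos']; z0=o[2]-.0376
def ln(A,B,col):
    P=(px(f,[A,B])-[x,y]+.5)*Z; cv2.line(im,*[tuple(int(v) for v in p) for p in P],col,1)
W3=lambda p,q,z:[*(o[:2]+p*n+q*u),z]
for p in(-.01,.01): ln(W3(p,-.017,z0+.009),W3(p,.017,z0+.009),(0,0,255))
for q in(-.017,.017): ln(W3(-.01,q,z0+.009),W3(.01,q,z0+.009),(0,0,255))
for p in(-.011,.011): ln([*(G+p*n-.1*u),.059],[*(G+p*n+.1*u),.059],(0,255,0))
cv2.imwrite('pics/s2.png',im)
E
```

```text
t: 8.53
eef_pos: [0.6014, -0.0195, 0.1107]
ee_rot: [70.0, 90.0, -13.0]
contact_force: [0.2, -0.3, -0.9]
grip_width: 0.0098
t 8.53 pos [ 0.6014 -0.0195  0.1107] ty 7.01 F [ 0.2 -0.3 -0.9] M [-0.05  0.04  0.04] w 0.0098 q6 -19.7
d [0.071 0.002 0.   ] r [-0.001  0.    -0.001]
t 8.58 pos [ 0.6015 -0.0195  0.1108] ty 7.01 F [ 0.7  0.2 -0.7] M [-0.1   0.05  0.  ] w 0.0094 q6 -19.7
d [0.072 0.001 0.   ] r [-0.001  0.    -0.001]
```

View pics/s2.png

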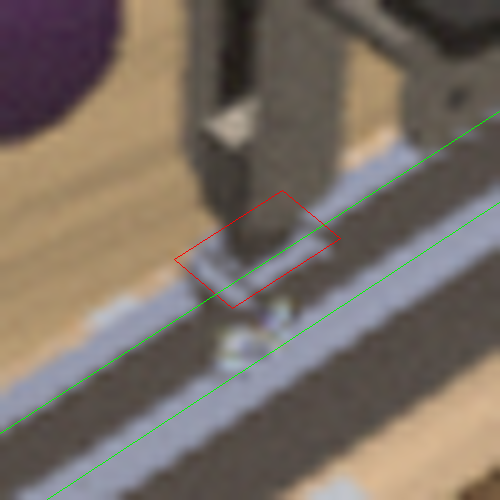

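The spring foot sits between the lips and there is no contact force. I'll lower slowly and feel for contact.

```bash
python3 -m pendant '[{"dx":0.014,"dy":0.002,"dz":0,"rx":0,"ry":0,"rz":0,"claw":-1},{"dx":0.014,"dy":0,"dz":0,"rx":0,"ry":0,"rz":0,"claw":-1},{"dx":0.014,"dy":0,"dz":0,"rx":0,"ry":0,"rz":0,"claw":-1},{"dx":0.014,"dy":0,"dz":0,"rx":0,"ry":0,"rz":0,"claw":-1},{"dx":0.014,"dy":0,"dz":0,"rx":0,"ry":0,"rz":0,"claw":-1},{"dx":0.014,"dy":0,"dz":0,"rx":0,"ry":0,"rz":0,"claw":-1},{"dx":0.014,"dy":0,"dz":0,"rx":0,"ry":0,"rz":0,"claw":-1},{"dx":0,"dy":0,"dz":0,"rx":0,"ry":0,"rz":0,"claw":-1},{"dx":0,"dy":0,"dz":0,"rx":0,"ry":0,"rz":0,"claw":-1}]'
python3 -c "
from h import *; go(.6017,-.0195,.09,7.05)"
```

```text
t: 9.33
eef_pos: [0.6014, -0.0194, 0.0956]
ee_rot: [-106.4, 90.0, 170.6]
contact_force: [0.5, 0.4, 0.1]
grip_width: 0.0099
t 9.33 pos [ 0.6014 -0.0194  0.0956] ty 7.01 F [0.5 0.4 0.1] M [-0.04  0.05 -0.04] w 0.0099 q6 -19.6
d [0.037 0.002 0.001] r [-0.001 -0.     0.   ]
```

```bash
python3 -m pendant '[{"dx":0.01,"dy":0,"dz":0,"rx":0,"ry":0,"rz":0,"claw":-1},{"dx":0.01,"dy":0,"dz":0,"rx":0,"ry":0,"rz":0,"claw":-1},{"dx":0,"dy":0,"dz":0,"rx":0,"ry":0,"rz":0,"claw":-1},{"dx":0,"dy":0,"dz":0,"rx":0,"ry":0,"rz":0,"claw":-1},{"dx":0,"dy":0,"dz":0,"rx":0,"ry":0,"rz":0,"claw":-1}]'
python3 -c "
from h import *; go(.6017,-.0195,.09,7.05)"
```

```text
t: 9.75
eef_pos: [0.6014, -0.0194, 0.0927]
ee_rot: [-78.1, 90.0, -161.0]
contact_force: [0.9, -0.0, 0.2]
grip_width: 0.0098
t 9.75 pos [ 0.6014 -0.0194  0.0927] ty 7.02 F [ 0.9 -0.   0.2] M [-0.11  0.05 -0.03] w 0.0098 q6 -19.6
d [0.018 0.002 0.001] r [-0.001  0.     0.   ]
```

```bash
python3 -m pendant '[{"dx":0.01,"dy":0,"dz":0,"rx":0,"ry":0,"rz":0,"claw":-1},{"dx":0.01,"dy":0,"dz":0,"rx":0,"ry":0,"rz":0,"claw":-1},{"dx":0.01,"dy":0,"dz":0,"rx":0,"ry":0,"rz":0,"claw":-1},{"dx":0.01,"dy":0,"dz":0,"rx":0,"ry":0,"rz":0,"claw":-1},{"dx":0,"dy":0,"dz":0,"rx":0,"ry":0,"rz":0,"claw":-1},{"dx":0,"dy":0,"dz":0,"rx":0,"ry":0,"rz":0,"claw":-1}]' 40
python3 -c "
from h import *; go(.6017,-.0195,.0776,7.05)"
```

```text
t: 10.25
eef_pos: [0.6018, -0.0194, 0.0871]
ee_rot: [67.5, 90.0, -15.5]
contact_force: [-0.5, -0.3, 3.1]
grip_width: 0.0096
t 10.25 pos [ 0.6018 -0.0194  0.0871] ty 7.01 F [-0.5 -0.3  3.1] M [0.02 0.16 0.  ] w 0.0096 q6 -19.6
d [ 0.063 -0.001  0.   ] r [-0.001  0.    -0.001]
```

```bash
python3 -m pendant '[{"dx":0.01,"dy":0,"dz":0,"rx":0,"ry":0,"rz":0,"claw":-1},{"dx":0.01,"dy":0,"dz":0,"rx":0,"ry":0,"rz":0,"claw":-1},{"dx":0.01,"dy":0,"dz":0,"rx":0,"ry":0,"rz":0,"claw":-1},{"dx":0,"dy":0,"dz":0,"rx":0,"ry":0,"rz":0,"claw":-1},{"dx":0,"dy":0,"dz":0,"rx":0,"ry":0,"rz":0,"claw":-1}]'
python3 -c "
from h import *; go(.6017,-.0195,.0776,7.05)"
```

```text
t: 10.67
eef_pos: [0.6018, -0.0194, 0.0825]
ee_rot: [74.3, 90.0, -8.6]
contact_force: [-0.9, 0.7, 6.2]
grip_width: 0.0096
t 10.67 pos [ 0.6018 -0.0194  0.0825] ty 7.01 F [-0.9  0.7  6.2] M [-0.02  0.25  0.02] w 0.0096 q6 -19.6
d [ 0.033 -0.001  0.   ] r [-0.001  0.    -0.001]
```

The force follows the spring's law (2 N + 0.45 N/mm), so the plate is inside the slot. I'll go down the last 5 mm.

```bash
python3 -m pendant '[{"dx":0.011,"dy":0,"dz":0,"rx":0,"ry":0,"rz":0,"claw":-1},{"dx":0.011,"dy":0,"dz":0,"rx":0,"ry":0,"rz":0,"claw":-1},{"dx":0.011,"dy":0,"dz":0,"rx":0,"ry":0,"rz":0,"claw":-1},{"dx":0,"dy":0,"dz":0,"rx":0,"ry":0,"rz":0,"claw":-1},{"dx":0,"dy":0,"dz":0,"rx":0,"ry":0,"rz":0,"claw":-1}]'
python3 -c "
from h import *; go(.6017,-.0195,.0776,7.05)"
```

```text
t: 11.08
eef_pos: [0.6019, -0.0194, 0.0779]
ee_rot: [69.6, 90.0, -13.4]
contact_force: [-2.4, 1.1, 7.7]
grip_width: 0.0099
t 11.08 pos [ 0.6019 -0.0194  0.0779] ty 7.02 F [-2.4  1.1  7.7] M [ 0.06  0.46 -0.01] w 0.0099 q6 -19.6
d [ 0.002 -0.001  0.   ] r [-0.001  0.    -0.001]
```

At 7.7 N the plate is below the lips. I'll ease 0.5 mm toward -x and start the turn gently.

```bash
python3 -m pendant '[{"dx":0.004,"dy":-0.004,"dz":0,"rx":0,"ry":0,"rz":0,"claw":-1},{"dx":0,"dy":0,"dz":0,"rx":0.08,"ry":0,"rz":0,"claw":-1},{"dx":0,"dy":0,"dz":0,"rx":0.08,"ry":0,"rz":0,"claw":-1},{"dx":0,"dy":0,"dz":0,"rx":0.08,"ry":0,"rz":0,"claw":-1},{"dx":0,"dy":0,"dz":0,"rx":0.08,"ry":0,"rz":0,"claw":-1},{"dx":0,"dy":0,"dz":0,"rx":0.08,"ry":0,"rz":0,"claw":-1},{"dx":0,"dy":0,"dz":0,"rx":0,"ry":0,"rz":0,"claw":-1},{"dx":0,"dy":0,"dz":0,"rx":0,"ry":0,"rz":0,"claw":-1}]'
python3 -c "
from h import *; go(.6014,-.0195,.0773,-82.95)"
```

```text
t: 11.75
eef_pos: [0.6019, -0.0197, 0.0778]
ee_rot: [88.6, 89.9, -12.4]
contact_force: [-0.4, 0.7, 6.2]
grip_width: 0.0094
t 11.75 pos [ 0.6019 -0.0197  0.0778] ty -11.0 F [-0.4  0.7  6.2] M [-0.01  0.25 -0.04] w 0.0094 q6 -1.7
d [ 0.003 -0.003 -0.   ] r [ 1.599 -0.002 -0.003]
```

```bash
python3 -m pendant '[{"dx":0.007,"dy":0,"dz":0,"rx":0.08,"ry":0,"rz":0,"claw":-1},{"dx":0,"dy":0,"dz":0,"rx":0.08,"ry":0,"rz":0,"claw":-1},{"dx":0,"dy":0,"dz":0,"rx":0.08,"ry":0,"rz":0,"claw":-1},{"dx":0,"dy":0,"dz":0,"rx":0.08,"ry":0,"rz":0,"claw":-1},{"dx":0,"dy":0,"dz":0,"rx":0.08,"ry":0,"rz":0,"claw":-1},{"dx":0,"dy":0,"dz":0,"rx":0.08,"ry":0,"rz":0,"claw":-1},{"dx":0,"dy":0,"dz":0,"rx":0.08,"ry":0,"rz":0,"claw":-1},{"dx":0,"dy":0,"dz":0,"rx":0,"ry":0,"rz":0,"claw":-1},{"dx":0,"dy":0,"dz":0,"rx":0,"ry":0,"rz":0,"claw":-1}]'
python3 -c "
from h import *; go(.6014,-.0195,.0773,-82.95)"
```

```text
t: 12.5
eef_pos: [0.602, -0.0197, 0.0769]
ee_rot: [115.0, 89.8, -11.2]
contact_force: [-0.4, 0.1, 8.9]
grip_width: 0.0095
t 12.5 pos [ 0.602  -0.0197  0.0769] ty -36.2 F [-0.4  0.1  8.9] M [-0.05  0.25 -0.05] w 0.0095 q6 23.5
d [-0.003 -0.004  0.002] r [ 1.039 -0.003 -0.002]
```

```bash
python3 -m pendant '[{"dx":0,"dy":0,"dz":0,"rx":0.08,"ry":0,"rz":0,"claw":-1},{"dx":0,"dy":0,"dz":0,"rx":0.08,"ry":0,"rz":0,"claw":-1},{"dx":0,"dy":0,"dz":0,"rx":0.08,"ry":0,"rz":0,"claw":-1},{"dx":0,"dy":0,"dz":0,"rx":0.08,"ry":0,"rz":0,"claw":-1},{"dx":0,"dy":0,"dz":0,"rx":0.08,"ry":0,"rz":0,"claw":-1},{"dx":0,"dy":0,"dz":0,"rx":0.08,"ry":0,"rz":0,"claw":-1},{"dx":0,"dy":0,"dz":0,"rx":0.08,"ry":0,"rz":0,"claw":-1},{"dx":0,"dy":0,"dz":0,"rx":0.08,"ry":0,"rz":0,"claw":-1},{"dx":0,"dy":0,"dz":0,"rx":0,"ry":0,"rz":0,"claw":-1},{"dx":0,"dy":0,"dz":0,"rx":0,"ry":0,"rz":0,"claw":-1}]'
python3 -c "
from h import *; go(.6014,-.0195,.0773,-82.95)"
```

```text
t: 13.33
eef_pos: [0.602, -0.0196, 0.0768]
ee_rot: [147.5, 89.9, -7.5]
contact_force: [-1.5, 0.5, 8.3]
grip_width: 0.0096
t 13.33 pos [ 0.602  -0.0196  0.0768] ty -65.0 F [-1.5  0.5  8.3] M [ 0.09  0.35 -0.04] w 0.0096 q6 52.3
d [-0.003 -0.002  0.003] r [ 0.399 -0.003 -0.001]
```

```bash
python3 -m pendant '[{"dx":0,"dy":0,"dz":0,"rx":0.07,"ry":0,"rz":0,"claw":-1},{"dx":0,"dy":0,"dz":0,"rx":0.07,"ry":0,"rz":0,"claw":-1},{"dx":0,"dy":0,"dz":0,"rx":0.07,"ry":0,"rz":0,"claw":-1},{"dx":0,"dy":0,"dz":0,"rx":0.07,"ry":0,"rz":0,"claw":-1},{"dx":0,"dy":0,"dz":0,"rx":0.06,"ry":0,"rz":0,"claw":-1},{"dx":0,"dy":0,"dz":0,"rx":0.06,"ry":0,"rz":0,"claw":-1},{"dx":0,"dy":0,"dz":0,"rx":0,"ry":0,"rz":0,"claw":-1},{"dx":0,"dy":0,"dz":0,"rx":0,"ry":0,"rz":0,"claw":-1}]'
python3 -c "
from h import *; go(.6014,-.0195,.0836,-82.95)"
```

```text
t: 14.0
eef_pos: [0.6019, -0.0195, 0.0768]
ee_rot: [169.2, 89.9, -3.8]
contact_force: [-0.3, 0.7, 7.7]
grip_width: 0.0096
t 14.0 pos [ 0.6019 -0.0195  0.0768] ty -83.0 F [-0.3  0.7  7.7] M [ 0.08  0.26 -0.03] w 0.0096 q6 70.3
d [-0.045 -0.     0.003] r [-0.001 -0.003 -0.001]
```

Turned the full 90° with no jamming moment. I'll raise it slowly and feel for the lips.

```bash
python3 -m pendant '[{"dx":-0.008,"dy":0,"dz":0,"rx":0,"ry":0,"rz":0,"claw":-1},{"dx":-0.008,"dy":0,"dz":0,"rx":0,"ry":0,"rz":0,"claw":-1},{"dx":-0.008,"dy":0,"dz":0,"rx":0,"ry":0,"rz":0,"claw":-1},{"dx":-0.006,"dy":0,"dz":0,"rx":0,"ry":0,"rz":0,"claw":-1},{"dx":0,"dy":0,"dz":0,"rx":0,"ry":0,"rz":0,"claw":-1},{"dx":0,"dy":0,"dz":0,"rx":0,"ry":0,"rz":0,"claw":-1}]'
python3 -c "
from h import *; go(.6014,-.0195,.0836,-82.95)"
python3 -m pendant '[{"dx":-0.006,"dy":0,"dz":0,"rx":0,"ry":0,"rz":0,"claw":-1},{"dx":0,"dy":0,"dz":0,"rx":0,"ry":0,"rz":0,"claw":-1},{"dx":0,"dy":0,"dz":0,"rx":0,"ry":0,"rz":0,"claw":-1}]'
python3 -c "
from h import *; go(.6014,-.0195,.0836,-82.95)"
```

```text
t: 14.5
eef_pos: [0.6018, -0.0195, 0.081]
ee_rot: [169.2, 89.9, -3.8]
contact_force: [-0.7, -0.7, 7.6]
grip_width: 0.0097
t 14.5 pos [ 0.6018 -0.0195  0.081 ] ty -83.0 F [-0.7 -0.7  7.6] M [0.11 0.18 0.02] w 0.0097 q6 70.3
d [-0.017 -0.     0.003] r [-0.001 -0.003 -0.001]
t: 14.75
eef_pos: [0.6017, -0.0195, 0.0817]
ee_rot: [168.3, 89.9, -4.7]
contact_force: [0.3, 0.5, 6.1]
grip_width: 0.0094
t 14.75 pos [ 0.6017 -0.0195  0.0817] ty -82.99 F [0.3 0.5 6.1] M [ 0.13  0.1  -0.02] w 0.0094 q6 70.3
d [-0.013 -0.     0.002] r [-0.001 -0.003 -0.001]
```

```bash
python3 -m pendant '[{"dx":-0.006,"dy":0,"dz":0,"rx":0,"ry":0,"rz":0,"claw":-1},{"dx":0,"dy":0,"dz":0,"rx":0,"ry":0,"rz":0,"claw":-1},{"dx":0,"dy":0,"dz":0,"rx":0,"ry":0,"rz":0,"claw":-1}]'
python3 -c "
from h import *; go(.6014,-.0195,.0836,-82.95)"
python3 -m pendant '[{"dx":-0.005,"dy":0,"dz":0,"rx":0,"ry":0,"rz":0,"claw":-1},{"dx":0,"dy":0,"dz":0,"rx":0,"ry":0,"rz":0,"claw":-1},{"dx":0,"dy":0,"dz":0,"rx":0,"ry":0,"rz":0,"claw":-1}]'
python3 -c "
from h import *; go(.6014,-.0195,.0836,-82.95)"
```

```text
t: 15.0
eef_pos: [0.6017, -0.0195, 0.0825]
ee_rot: [168.6, 89.9, -4.4]
contact_force: [1.2, -0.1, 5.1]
grip_width: 0.0098
t 15.0 pos [ 0.6017 -0.0195  0.0825] ty -82.99 F [ 1.2 -0.1  5.1] M [ 0.1  -0.09 -0.07] w 0.0098 q6 70.3
d [-0.007 -0.     0.002] r [-0.001 -0.003 -0.001]
t: 15.25
eef_pos: [0.6017, -0.0195, 0.0832]
ee_rot: [168.0, 89.9, -5.0]
contact_force: [0.4, -0.1, 5.3]
grip_width: 0.0096
t 15.25 pos [ 0.6017 -0.0195  0.0832] ty -82.99 F [ 0.4 -0.1  5.3] M [ 0.14 -0.29 -0.02] w 0.0096 q6 70.3
d [-0.003 -0.     0.002] r [-0.001 -0.003 -0.001]
```

```bash
python3 -m pendant '[{"dx":-0.005,"dy":0,"dz":0,"rx":0,"ry":0,"rz":0,"claw":-1},{"dx":0,"dy":0,"dz":0,"rx":0,"ry":0,"rz":0,"claw":-1},{"dx":0,"dy":0,"dz":0,"rx":0,"ry":0,"rz":0,"claw":-1}]'
python3 -c "
from h import *; go(.6014,-.0195,.0836,-82.95)"
python3 -m pendant '[{"dx":-0.005,"dy":0,"dz":0,"rx":0,"ry":0,"rz":0,"claw":-1},{"dx":0,"dy":0,"dz":0,"rx":0,"ry":0,"rz":0,"claw":-1},{"dx":0,"dy":0,"dz":0,"rx":0,"ry":0,"rz":0,"claw":-1}]'
python3 -c "
from h import *; go(.6014,-.0195,.0836,-82.95)"
```

```text
t: 15.5
eef_pos: [0.6016, -0.0195, 0.0836]
ee_rot: [168.5, 89.9, -4.5]
contact_force: [4.1, 0.4, 2.5]
grip_width: 0.0099
t 15.5 pos [ 0.6016 -0.0195  0.0836] ty -82.99 F [4.1 0.4 2.5] M [ 0.12 -0.82 -0.02] w 0.0099 q6 70.3
d [-0.    -0.     0.001] r [-0.001 -0.003 -0.001]
t: 15.75
eef_pos: [0.6015, -0.0195, 0.0836]
ee_rot: [170.1, 89.9, -2.9]
contact_force: [6.4, 0.1, -2.7]
grip_width: 0.0099
t 15.75 pos [ 0.6015 -0.0195  0.0836] ty -83.0 F [ 6.4  0.1 -2.7] M [ 0.04 -1.33 -0.02] w 0.0099 q6 70.3
d [ 0.    -0.     0.001] r [-0.001 -0.003 -0.   ]
```

It stopped at 28 mm above the board: the grooves are on the lips. I'll take off the upward pull, then open.

```bash
python3 -m pendant '[{"dx":0.005,"dy":0,"dz":0.002,"rx":0,"ry":0,"rz":0,"claw":-1},{"dx":0,"dy":0,"dz":0,"rx":0,"ry":0,"rz":0,"claw":-1},{"dx":0,"dy":0,"dz":0,"rx":0,"ry":0,"rz":0,"claw":-1}]' 10
python3 -c "
from h import *; go(.6014,-.0195,.0836,-82.95)"
python3 -m pendant '[{"dx":0,"dy":0,"dz":0,"rx":0,"ry":0,"rz":0,"claw":-0.75},{"dx":0,"dy":0,"dz":0,"rx":0,"ry":0,"rz":0,"claw":-0.7},{"dx":0,"dy":0,"dz":0,"rx":0,"ry":0,"rz":0,"claw":-0.5},{"dx":0,"dy":0,"dz":0,"rx":0,"ry":0,"rz":0,"claw":-0.3},{"dx":0,"dy":0,"dz":0,"rx":0,"ry":0,"rz":0,"claw":-0.3},{"dx":0,"dy":0,"dz":0,"rx":0,"ry":0,"rz":0,"claw":-0.3}]'
python3 -c "
from h import *; go(.6014,-.0195,.0836,-82.95)"
```

```text
t: 16.0
eef_pos: [0.6005, -0.0196, 0.0834]
ee_rot: [65.7, 90.0, -107.3]
contact_force: [3.0, -0.2, 2.4]
grip_width: 0.0101
t 16.0 pos [ 0.6005 -0.0196  0.0834] ty -82.98 F [ 3.  -0.2  2.4] M [-0.09 -0.51  0.01] w 0.0101 q6 70.3
d [-0.002 -0.    -0.006] r [-0.001  0.    -0.   ]
t: 16.5
eef_pos: [0.6002, -0.0194, 0.0831]
ee_rot: [-17.2, 89.9, 169.8]
contact_force: [0.1, -0.2, -0.1]
grip_width: 0.032
t 16.5 pos [ 0.6002 -0.0194  0.0831] ty -82.98 F [ 0.1 -0.2 -0.1] M [0.03 0.16 0.01] w 0.032 q6 70.3
d [-0.003  0.002 -0.008] r [-0.001  0.001  0.   ]
```

```bash
python3 -m pendant '[{"dx":-0.05,"dy":0,"dz":0,"rx":0,"ry":0,"rz":0,"claw":-0.3},{"dx":-0.15,"dy":0,"dz":0,"rx":0,"ry":0,"rz":0,"claw":-0.3},{"dx":-0.2,"dy":0,"dz":0,"rx":0,"ry":0,"rz":0,"claw":-0.3},{"dx":-0.2,"dy":0,"dz":0,"rx":0,"ry":0,"rz":0,"claw":-0.3},{"dx":-0.2,"dy":0,"dz":0,"rx":0,"ry":0,"rz":0,"claw":-0.3},{"dx":-0.1,"dy":0,"dz":0,"rx":0,"ry":0,"rz":0,"claw":-0.3},{"dx":0,"dy":-0.2,"dz":0,"rx":0,"ry":0,"rz":0,"claw":-0.3},{"dx":0,"dy":-0.2,"dz":0,"rx":0,"ry":0,"rz":0,"claw":-0.3},{"dx":0,"dy":-0.2,"dz":0,"rx":0,"ry":0,"rz":0,"claw":-0.3},{"dx":0,"dy":-0.2,"dz":0,"rx":0,"ry":0,"rz":0,"claw":-0.3},{"dx":0,"dy":-0.2,"dz":0,"rx":0,"ry":0,"rz":0,"claw":-0.3},{"dx":0,"dy":-0.2,"dz":0,"rx":0,"ry":0,"rz":0,"claw":-0.3}]'
python3 -m pendant '[{"dx":0,"dy":-0.2,"dz":0,"rx":0,"ry":0,"rz":0,"claw":-0.3},{"dx":0,"dy":-0.2,"dz":0,"rx":0,"ry":0,"rz":0,"claw":-0.3},{"dx":0,"dy":-0.2,"dz":0,"rx":0,"ry":0,"rz":0,"claw":-0.3},{"dx":0,"dy":-0.1,"dz":0,"rx":0,"ry":0,"rz":0,"claw":-0.3},{"dx":0,"dy":0,"dz":0,"rx":0,"ry":0,"rz":0,"claw":-0.3},{"dx":0,"dy":0,"dz":0,"rx":0,"ry":0,"rz":0,"claw":-0.3}]'
python3 - <<'E'
from h import *
G=np.array([.6017,-.0195]);a=np.radians(7.057);n=np.array([np.cos(a),np.sin(a)]);u=np.array([-n[1],n[0]]);ims=[]
for nm in('scene','top'):
    f=grab_frame(nm); c=px(f,[[*G,.07]])[0]; x,y=int(c[0])-30,int(c[1])-30;Z=6.5
    im=cv2.resize(f['pixels'][y:y+60,x:x+60],(390,390),interpolation=2)
    def ln(A,B,col):
        P=(px(f,[A,B])-[x,y]+.5)*Z; cv2.line(im,*[tuple(int(v) for v in p) for p in P],col,1)
    W3=lambda p,q,z:[*(G+p*n+q*u),z]; z=.102
    Q=[W3(-.015,-.005,z),W3(.015,-.005,z),W3(.015,.005,z),W3(-.015,.005,z)]
    for i in range(4): ln(Q[i],Q[(i+1)%4],(0,0,255))
    ims.append(im)
    cv2.imwrite(f'/tmp/{nm}f.png',f['pixels'])
cv2.imwrite('pics/e1.png',np.vstack([np.hstack(ims),np.hstack([cv2.resize(cv2.imread(f'/tmp/{k}f.png')[60:320,90:440],(390,200)) for k in('scene','top')])]))
E
```

```text
t: 17.5
eef_pos: [0.5783, 0.1606, 0.2192]
ee_rot: [178.0, 90.0, 5.0]
contact_force: [0.5, -0.4, 0.7]
grip_width: 0.0332
t: 18.0
eef_pos: [0.5658, 0.2633, 0.2186]
ee_rot: [98.8, 90.0, -74.1]
contact_force: [0.3, 0.2, -0.3]
grip_width: 0.0332
```

View pics/e1.png

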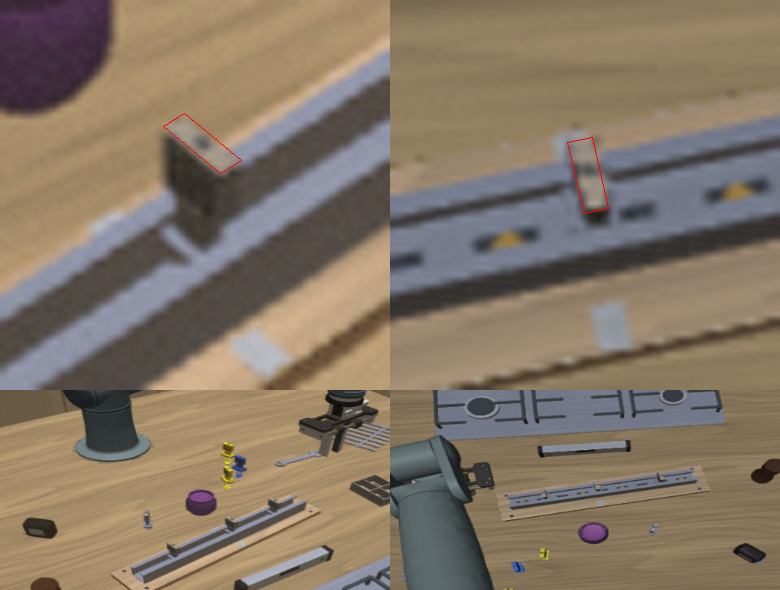

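The nut's paddle matches the predicted locked pose in both views: crosswise, at the right height and in line with the tabs. The other things are where they were.

```bash
python3 -c "
from cell import *; print(close_job())"
```

```text
the job is handed in; nothing more can be done
None
```

The long-spring nut is fitted in the channel in line with the tape tabs, and I handed the job in at about 18 s of the 61 s allowed.

- **Fitting:** I gripped the paddle across its thickness and entered the nut lengthwise through the slot. I pressed it down with about 8–9 N against its spring, turned it 90° clockwise, let it rise and released it.
- **Feel:** The push followed the spring's stated law, and the turn met no real resistance. On the way up the nut stopped at 28 mm above the board, the height given for the grooves sitting on the lips. There I briefly felt about 6 N sideways and a 3 N pull, and eased both off before opening. The force read about zero after release.
- **Last look:** In both cameras the paddle sits crosswise at the locked height, matching the predicted pose to about 1–2 mm. The short-spring nut and the other things in view stood where they were. The full pictures were cropped at the edges, so a few items were only partly checked.
- **Disagreements:** No check failed. During the turn one push reading was 6.2 N where about 7.6 N was expected, so I went 1 mm deeper and the next reading was 8.9 N.

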